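# Feel out the hidden catch of a drill-bit case

## Robot

A 6-joint arm with a two-finger parallel gripper is mounted at the origin on the work surface. World frame = base frame: x ahead of the robot, y to its left, z up, the work surface at z = 0. Lengths are in mm, angles in degrees, forces in N, time in s.
With the tool pointing down it reaches from about 350 to 850 mm from the base axis. Payload 8.1 kg.
Tool frame: the origin (TCP) lies between the finger pads; the fingertips stand 14 mm ahead of it and the grasp point (between the pads) lies 5 mm behind it; z points along the fingers, x is the direction in which the jaws open and shut, and the axes are right-handed (so a half turn about z gives the same grasp; the last joint's range is limited). The gripper opens to 85 mm and grips with 20 to 120 N. Pads are 22 mm wide; open, the fingers measure 114 mm over their backs; the gripper's body (76 mm by 85 mm) begins 54 mm behind the grasp point. The pads swing forward as they close: fully open they stand 13 mm farther back than shut.
Start: joints at [61.857, 7.471, 85.268, -0, 87.261, -4.893], TCP at [236.832, 551.286, 245.292] pointing down, gripper open.
Joint ranges: [-169.43, 169.43], [-51.17, 129.36], [1.28, 143.12], [-76.62, 256.62], [0, 156.53], [-152.29, 152.29]. Speed limits (degrees/s): [136.94, 136.94, 159.86, 180, 180, 180].

## Interface

Orientations are given as [roll, pitch, yaw] about the fixed x, y, z axes, in that order (R = Rz(yaw) Ry(pitch) Rx(roll)).
In Python, from bench import r, vision, job gives the robot as it stands.
- The arm moves only by the tool send_rows, never from a script. Its arguments are lists of equal length, an entry for each row: "dp": the shift along the world's x, y, z in mm, a list of three; "rot": the turn, a rotation vector about the world's x, y, z in rad, a list of three. In form: {"dp": [[tx, ty, tz], ...], "rot": [[wx, wy, wz], ...]}. A call has 1 to 5 rows; each row is the pose to reach, as a shift and turn from the pose commanded when the call began; what a row does not reach only later rows make up. A row lasts 1/8 s, in which the tool goes at most 62.5 mm and 10.7 degrees, less where a joint would pass 70% of its speed; a pose out of reach is approached as far as the arm can. A call with a gripper value outside its range is refused whole. "jaw" is the finger opening in mm, from 0 to 85.4, set as the call begins (left out, the last holds). The fingers move at their own pace and stop on an object; "force" is the grip in N (left out, the last holds). Time passes only in rows, so rows that repeat a pose let the fingers close. It gives the time, the measured TCP pose, the force and the opening at its end, in the units of the state.
- r.sense(): the state, without advancing time (a new reading comes with each control period).
- vision.snapshot(name): name is "side" or "top"; returns a dict with "pixels" (420x560x3 uint8, red, green, blue), "depth" (420x560 float32, mm along the optical axis (not along the pixel's ray), 0 where there is no reading), "intrinsics" (3x3 intrinsics, pixels), "world_from_camera" (4x4, takes a point from camera to world coordinates). Camera axes: x right, y down, z forward; pixel columns grow to the right and rows downward; lengths in mm; the calibration is good to about 2 mm. A picture is of the moment at which its call begins.
- job.hand_in(): hands the job in, once; it reports no verdict.
The state is a dict: "time": time; "joint_pos": joint angles; "qd": joint speeds; "joint_efforts": joint torques, N m; "tool_pos": TCP position; "tcp_rot": TCP orientation; "ft_force": force on the tool from outside, world axes, zero at the start; "wrist_torque": the same for the moment, N m; "finger_gap": finger opening in mm.
Only numpy, scipy, OpenCV 4.12 (cv2) and the standard library are available. Lean on these libraries where they do the work, as an engineer would, in place of code of your own. Each camera call takes 0.05 s, during which the arm holds its last target.

## Task

The hard case on the bench is latched; its catch sits in a finger notch somewhere along the grey rail at its front. Put a fingertip on the left-hand end of the rail (the robot's left), run it along the rail's top to the right until it drops into the notch, and press the catch down there until the lid springs ajar. Then take the hand away and leave the lid as it popped; do not open it further, and leave the things lying around the case alone.

Things in the scene. Friction and masses are not known exactly. Their poses are not given: they have to be found in the camera images.
- case: Blue hard-plastic case fixed to the bench, 420 mm long (y), 240 mm deep (x), 82 mm high. Origin: centre of its underside. x points from the robot's side to the hinge side, y to the robot's left, z up. A grey rail, level top 46 mm above the bench, runs along its front: x -155 to -120, y -213 to +213 mm. Behind it the case's upright front (x = -120 mm) stands 34 mm higher than the rail.
- rail_mid (a point): Middle of the rail's top surface (half-way along its 426 mm and across its 35 mm depth); axes as the case's. A finger notch, 50 mm long in y and as deep in x as the rail, open above and to the front, with upright ends, is cut in the rail's top; its middle lies anywhere from 60 mm left to 60 mm right of this point: not given, to be felt or seen. Else the top is level, steps under 0.5 mm.
- rail_left (a point): Left-hand end (robot's left, +y) of the rail's top surface, middle of its 35 mm depth, 213 mm from rail_mid. The left-hand end means the 70 mm of rail next to this point. In front of the rail (-x) is free space. Axes as the case's.
- catch (a joint): Tilt of the grey catch plate lying in the notch, rad: 0 sprung up, 0.25 pressed to its stop. The plate is 46 mm long in y, its top 9 mm below the rail's top. It hinges along y 28 mm behind the rail's middle line; pressed down 5 mm there (about 4 N) it reads 0.17 and frees the lid, 7 mm (about 5 N) is its stop. Press near the middle of the notch; it springs back.
- lid (a joint): Opening angle of the lid about its hinge at the back (+x) of the case, rad; 0 shut. The lid is sprung: when the catch is pressed its front edge rises by itself, to rest near 0.12 (30 mm up at the front), or only once the hand has left if the gripper is above it. It can be lifted further, which is not wanted.
- tape_measure_mid (a point): Bystander, leave alone: tape measure, a rounded grey and black block lying flat, 75 x 66 x 40 mm, loose. Point at its centre, half-way up.
- pencil_mid (a point): Bystander, leave alone: flat red carpenter's pencil, 165 x 14 x 7 mm, loose. Point at its centre, half-way up.
- screw_jar_mid (a point): Bystander, leave alone: closed glass jar with a metal cap, 72 mm wide, 85 mm high, loose. Point at its centre, half-way up.
- tape_roll_mid (a point): Bystander, leave alone: roll of paper masking tape lying flat, 104 mm across, 36 mm high, loose. Point at its centre, half-way up.

How it is judged (in metres and radians):
On the way, in this order (a step that is already met when the one before it is completed fails the run):
1. a fingertip touches the rail at its left-hand end (within about 90 mm of the end), the case still shut (contact force between the fingers and case above 0.3 N and x of the grasp point in the frame of case below -0.09 m and y of the grasp point in the frame of case above 0.12 m and value of joint lid below 0.02 rad and value of joint catch below 0.05 rad), for 0.1 s.
2. the fingertip, on the rail, has come along to the right (about 100 to 150 mm from the left end), the case still shut (contact force between the fingers and case above 0.3 N and x of the grasp point in the frame of case below -0.09 m and y of the grasp point in the frame of case between 0.06 and 0.115 m and value of joint lid below 0.02 rad and value of joint catch below 0.05 rad), for 0.1 s.
3. the catch in the notch is pressed down by the fingers (more than 0.15 rad) (value of joint catch above 0.15 rad and contact force between the fingers and case above 0.3 N and x of the grasp point in the frame of case below -0.09 m), for 0.05 s.
At the end, for the whole second after the job is handed in: The lid stands ajar by itself (0.06 to 0.25 rad) and at rest, the catch has sprung back (under 0.05 rad), and the tape measure, pencil, jar and tape roll are within 30 mm of where they were (value of joint lid between 0.06 and 0.25 rad and velocity of joint lid between -0.05 and 0.05 rad/s and value of joint catch below 0.05 rad and distance of each of tape_measure_mid, pencil_mid, screw_jar_mid, tape_roll_mid from where it was at the start of the episode below 0.03 m); the robot touches nothing.
It fails at once if the lid is lifted open by hand (past 0.4 rad) (value of joint lid above 0.4 rad).
It fails at once if a thing lying around is shifted by more than 30 mm or picked up (distance of any of tape_measure_mid, pencil_mid, screw_jar_mid, tape_roll_mid from where it was at the start of the episode above 0.03 m).
It also fails if it takes over 72 s, if anything falls off the work surface, if the arm or the gripper's body presses on something with over 40 N, if the wrist force passes 120 N, or if a joint passes its speed limit or range.

## Working session

There is one attempt and no reset: what is moved stays moved. The work goes in short steps, Python scripts to look and compute and a tool call to move; the robot and the scene stay as the last step left them, time stands still between calls to the robot, and variables do not carry over. Pictures are saved under pics/ and viewed, and the job is handed in when it is done.

Besides the shell and the picture viewer there is one more tool, called after "Call:" by a JSON object that holds its "fn" and its "kwargs", one argument or row to a line. send_rows: Moves the arm, as the interface text tells. Its arguments: {"type":"object","properties":{"dp":{"type":"array"},"rot":{"type":"array"},"jaw":{"type":"number"},"force":{"type":"number"}},"required":["dp","rot"]}

```bash
mkdir -p pics; ls
python3 - <<'E'
from bench import r, vision, job
import cv2,numpy as np
print(r.sense())
for n in("side","top"):
    s=vision.snapshot(n); np.savez("pics/"+n+"0.npz",**s)
    cv2.imwrite(f"pics/{n}0.png",s["pixels"][:,:,::-1]); print(s["intrinsics"],s["world_from_camera"])
E
```

```text
pics
{'time': 0.0, 'joint_pos': array([ 6.18585980e+01,  7.51486741e+00,  8.53295861e+01,  4.21742377e-07,
        8.72615106e+01, -4.89242585e+00]), 'qd': array([ 0.08260681,  0.0224559 , -0.00239293,  0.14238137, -0.03580479,
       -0.03638949]), 'joint_efforts': array([-5.98751976e-04, -5.69437373e+01, -5.00522268e+01, -2.54736542e-04,
        1.57691503e-02,  1.27413182e-05]), 'tool_pos': array([236.56137709, 550.82588579, 244.24397703]), 'tcp_rot': array([-1.79990962e+02,  1.05578027e-01,  6.67510321e+01]), 'ft_force': array([-0.28341693, -0.47591575, -0.15978571]), 'wrist_torque': array([ 0.01229926, -0.01344032,  0.06117052]), 'finger_gap': 85.39445607911615}
[[515.79344133   0.         282.05749665]
 [  0.         515.79344133 207.60713767]
 [  0.           0.           1.        ]] [[ 9.30399817e-01 -2.39569053e-01  2.77421791e-01  1.92219464e+02]
 [-3.66545812e-01 -6.09314753e-01  7.03121398e-01 -8.92629424e+02]
 [ 5.91062485e-04 -7.55871815e-01 -6.54719368e-01  8.95441505e+02]
 [ 0.00000000e+00  0.00000000e+00  0.00000000e+00  1.00000000e+00]]
[[466.54335048   0.         278.88944199]
 [  0.         466.54335048 212.22640216]
 [  0.           0.           1.        ]] [[-1.23541425e-01 -9.68752909e-01  2.15070493e-01  2.76517795e+02]
 [-9.92332923e-01  1.21388213e-01 -2.32437227e-02  6.63588460e+00]
 [-3.58959890e-03 -2.16293093e-01 -9.76321880e-01  1.33186049e+03]
 [ 0.00000000e+00  0.00000000e+00  0.00000000e+00  1.00000000e+00]]
```

View pics/side0.png

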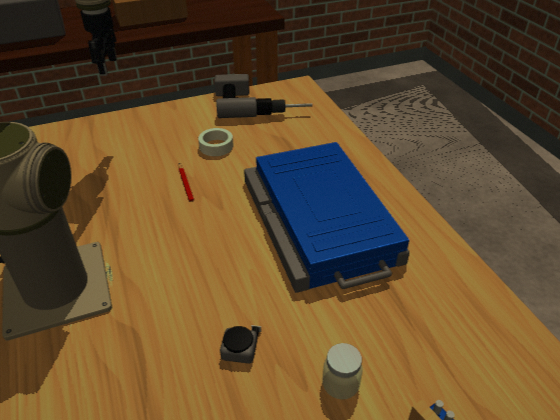

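View pics/top0.png

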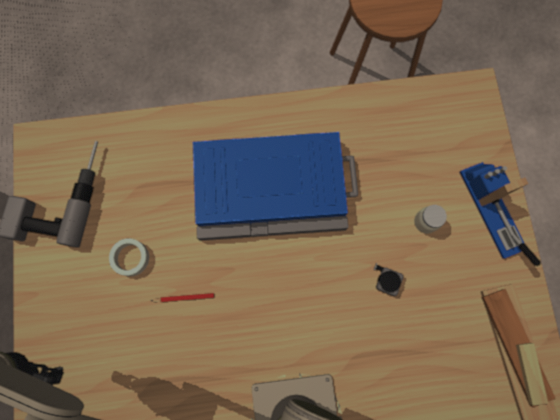

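The top view shows the rail from about (198,232) to (347,224), with a notch candidate near (259,229). The tape roll is at (128,258) and the pencil at (187,297), both left of and in front of the case. Next I fit the case pose.

```bash
cat > h.py <<'E'
import numpy as np,cv2
def cloud(s):
    d=s["depth"];K=s["intrinsics"];T=s["world_from_camera"]
    v,u=np.indices(d.shape)
    P=np.stack([(u-K[0,2])*d/K[0,0],(v-K[1,2])*d/K[1,1],d],-1)
    W=P@T[:3,:3].T+T[:3,3]; W[d==0]=np.nan
    return W
E
python3 - <<'E'
from h import *
for n in("top","side"):
    s=dict(np.load(f"pics/{n}0.npz")); W=cloud(s); px=s["pixels"].astype(int)
    # blue lid top
    X,Y,Z=W[...,0],W[...,1],W[...,2]
    blue=(px[...,2]>px[...,0]+40)&(Z>70)&(Z<95)&(X>350)&(abs(Y)<350)
    print(n,"lid n",blue.sum(),"z",np.median(Z[blue]))
    rect=cv2.minAreaRect(W[blue][:,:2].astype(np.float32)); print(rect)
    rail=(Z>35)&(Z<60)&(abs(Y)<330)&(X>350)&(X<700)&(px.max(-1)-px.min(-1)<30)
    print("rail z",np.median(Z[rail]),cv2.minAreaRect(W[rail][:,:2].astype(np.float32)))
    im=s["pixels"][:,:,::-1]
    c=im[205:250,185:360] if n=="top" else im[150:290,230:420]
    cv2.imwrite(f"pics/{n}_crop.png",cv2.convertScaleAbs(cv2.resize(c,None,fx=4,fy=4,interpolation=cv2.INTER_CUBIC),alpha=1.8))
W=cloud(dict(np.load("pics/top0.npz")))
for v in range(222,240,2): print(v,[tuple(W[v,u].round(0)) for u in(205,235,259,290,335)])
for n,(u,v) in dict(roll=(117,258),pencilL=(160,300),pencilR=(212,295)).items(): print(n,W[v,u])
E
```

```text
top lid n 12222 z 80.7684175952063
((656.8981323242188, -6.79071044921875), (417.9889221191406, 240.74124145507812), 87.04725646972656)
rail z 45.255845705816455 ((478.6861572265625, -46.895050048828125), (355.8142395019531, 492.56024169921875), 10.940861701965332)
side lid n 10763 z 79.91690111573314
((656.66748046875, -8.6207275390625), (425.05572509765625, 240.09263610839844), 86.87040710449219)
rail z 44.61438710531456 ((479.7605895996094, -49.227691650390625), (361.5784912109375, 499.4955749511719), 11.313434600830078)
222 [(np.float64(550.0), np.float64(181.0), np.float64(82.0)), (np.float64(542.0), np.float64(100.0), np.float64(69.0)), (np.float64(540.0), np.float64(35.0), np.float64(42.0)), (np.float64(nan), np.float64(nan), np.float64(nan)), (np.float64(512.0), np.float64(-177.0), np.float64(46.0))]
224 [(np.float64(548.0), np.float64(184.0), np.float64(63.0)), (np.float64(541.0), np.float64(103.0), np.float64(46.0)), (np.float64(536.0), np.float64(36.0), np.float64(33.0)), (np.float64(522.0), np.float64(-51.0), np.float64(48.0)), (np.float64(507.0), np.float64(-176.0), np.f
[... 1521 characters left out ...]
t64(189.0), np.float64(47.0)), (np.float64(508.0), np.float64(106.0), np.float64(44.0)), (np.float64(505.0), np.float64(40.0), np.float64(11.0)), (np.float64(496.0), np.float64(-48.0), np.float64(-0.0)), (np.float64(481.0), np.float64(-178.0), np.float64(-4.0))]
238 [(np.float64(512.0), np.float64(190.0), np.float64(46.0)), (np.float64(509.0), np.float64(110.0), np.float64(5.0)), (np.float64(502.0), np.float64(41.0), np.float64(-2.0)), (np.float64(491.0), np.float64(-48.0), np.float64(-5.0)), (np.float64(474.0), np.float64(-176.0), np.float64(-0.0))]
roll [493.93058652 451.09526292   2.10218026]
pencilL [360.32642285 335.72981038   7.37954788]
pencilR [356.40257036 190.99765918   1.69284081]
```

View pics/top_crop.png

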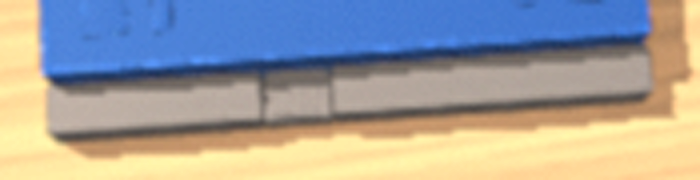

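View pics/side_crop.png

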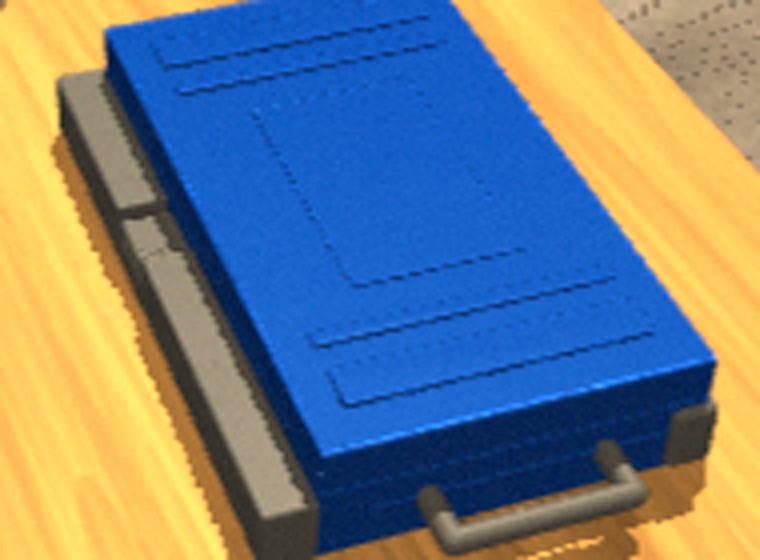

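The case's yaw is about -3.0° and rail_mid is near (519.5, -0.5). The notch shows at pixel (259,229), about 38 mm left of the rail's middle. I'll close the fingers, turn the jaw axis along the rail, and move over its left-hand end.

Call:
{"fn": "send_rows", "kwargs": {
  "dp": [
    [40,-52,0],
    [80,-104,0],
    [120,-156,0],
    [160,-208,0],
    [200,-260,0]
  ],
  "rot": [
    [0,0,0.07],
    [0,0,0.14],
    [0,0,0.21],
    [0,0,0.28],
    [0,0,0.353]
  ],
  "jaw": 0,
  "force": 20
}}

```text
time: 0.72
tool_pos: [428.0, 301.8, 245.0]
tcp_rot: [-180.0, 0.0, 87.1]
ft_force: [1.3, 1.1, -0.6]
finger_gap: -0.0
```

Call:
{"fn": "send_rows", "kwargs": {
  "dp": [
    [35,-45,-25],
    [65,-85,-65],
    [89,-117,-105],
    [89,-117,-135],
    [89,-117,-145]
  ],
  "rot": [
    [0,0,0],
    [0,0,0],
    [0,0,0],
    [0,0,0],
    [0,0,0]
  ]
}}

```text
time: 1.35
tool_pos: [514.6, 185.6, 97.5]
tcp_rot: [-179.7, 0.1, 86.9]
ft_force: [0.7, 0.1, -0.1]
finger_gap: -0.1
```

Run:
```python
from bench import r, vision
import cv2
s=r.sense(); print(s['time'],s['tool_pos'],s['tcp_rot'],s['ft_force'],s['finger_gap'])
p=vision.snapshot("side")["pixels"][100:290,180:430,::-1]
cv2.imwrite("pics/s1.png",cv2.convertScaleAbs(cv2.resize(p,None,fx=3,fy=3),alpha=1.6))
```

```text
1.35 [514.62335083 185.60687282  97.46431695] [-1.79728835e+02  7.93610894e-02  8.69081560e+01] [ 0.65528092  0.05109717 -0.06280914] -0.1407791384823596
```

View pics/s1.png

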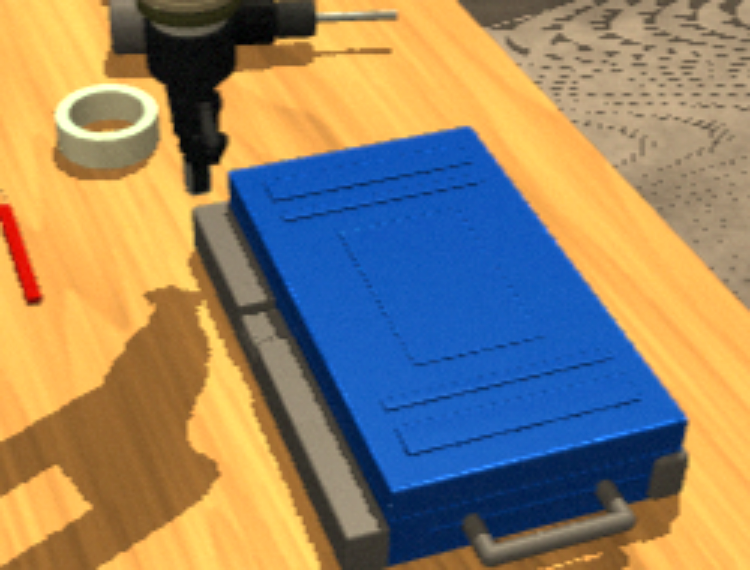

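The side view shows the closed fingertips at about (198,190), above and just beyond the rail's left end, and nothing has been touched. I'll let the arm settle.

Call:
{"fn": "send_rows", "kwargs": {
  "dp": [
    [0,0,0],
    [0,0,0],
    [0,0,0]
  ],
  "rot": [
    [0,0,0],
    [0,0,0],
    [0,0,0]
  ]
}}

```text
time: 1.78
tool_pos: [517.1, 187.2, 101.7]
tcp_rot: [179.9, -0.0, 87.0]
ft_force: [0.9, 0.5, -0.0]
finger_gap: 0.3
```

Call:
{"fn": "send_rows", "kwargs": {
  "dp": [
    [9,-13,0],
    [9,-13,-15],
    [9,-13,-30],
    [9,-13,-35],
    [9,-13,-35]
  ],
  "rot": [
    [0,0,0],
    [0,0,0],
    [0,0,0],
    [0,0,0],
    [0,0,0]
  ]
}}

```text
time: 2.4
tool_pos: [524.5, 173.5, 64.2]
tcp_rot: [-179.9, 0.0, 87.0]
ft_force: [0.2, -0.2, 0.3]
finger_gap: 0.1
```

Call:
{"fn": "send_rows", "kwargs": {
  "dp": [
    [0,0,-1],
    [0,0,-2],
    [0,0,-3],
    [0,0,-4],
    [0,0,-4]
  ],
  "rot": [
    [0,0,0],
    [0,0,0],
    [0,0,0],
    [0,0,0],
    [0,0,0]
  ]
}}

```text
time: 3.02
tool_pos: [525.3, 173.6, 61.2]
tcp_rot: [-180.0, 0.0, 87.0]
ft_force: [-1.4, -0.3, -0.3]
finger_gap: -0.0
```

Call:
{"fn": "send_rows", "kwargs": {
  "dp": [
    [0,0,-0.5],
    [0,0,-1],
    [0,0,-1.5],
    [0,0,-2],
    [0,0,-2]
  ],
  "rot": [
    [0,0,0],
    [0,0,0],
    [0,0,0],
    [0,0,0],
    [0,0,0]
  ]
}}

```text
time: 3.65
tool_pos: [525.5, 173.6, 60.4]
tcp_rot: [-180.0, 0.0, 87.0]
ft_force: [-5.4, -1.4, 10.2]
finger_gap: 0.2
```

Contact on the rail at TCP z 60.4 with 10 N. Now I slide right.

Call:
{"fn": "send_rows", "kwargs": {
  "dp": [
    [0,0,0.3],
    [-0.3,-6,0.3],
    [-0.6,-12,0.3],
    [-0.9,-18,0.3],
    [-1.3,-24,0.3]
  ],
  "rot": [
    [0,0,0],
    [0,0,0],
    [0,0,0],
    [0,0,0],
    [0,0,0]
  ]
}}

```text
time: 4.28
tool_pos: [524.9, 149.7, 60.4]
tcp_rot: [179.9, -0.1, 87.0]
ft_force: [0.3, 3.0, 5.2]
finger_gap: -0.3
```

Call:
{"fn": "send_rows", "kwargs": {
  "dp": [
    [-0.4,-8,0],
    [-0.8,-16,0],
    [-1.2,-24,0],
    [-1.6,-32,0],
    [-2.1,-40,0]
  ],
  "rot": [
    [0,0,0],
    [0,0,0],
    [0,0,0],
    [0,0,0],
    [0,0,0]
  ]
}}

```text
time: 4.9
tool_pos: [522.8, 109.5, 60.4]
tcp_rot: [179.9, -0.1, 87.0]
ft_force: [0.3, 3.6, 4.7]
finger_gap: -0.2
```

Call:
{"fn": "send_rows", "kwargs": {
  "dp": [
    [-0.3,-6,0],
    [-0.6,-12,0],
    [-0.9,-18,0],
    [-1.3,-24,0],
    [-1.6,-30,0]
  ],
  "rot": [
    [0,0,0],
    [0,0,0],
    [0,0,0],
    [0,0,0],
    [0,0,0]
  ]
}}

```text
time: 5.52
tool_pos: [520.8, 79.4, 60.0]
tcp_rot: [179.9, -0.0, 87.0]
ft_force: [0.3, 5.3, 6.6]
finger_gap: 0.3
```

Call:
{"fn": "send_rows", "kwargs": {
  "dp": [
    [-0.2,-4,0],
    [-0.4,-8,0],
    [-0.6,-12,0],
    [-0.8,-16,0],
    [-1.0,-20,0]
  ],
  "rot": [
    [0,0,0],
    [0,0,0],
    [0,0,0],
    [0,0,0],
    [0,0,0]
  ]
}}

```text
time: 6.15
tool_pos: [519.7, 59.5, 60.0]
tcp_rot: [179.9, -0.0, 87.0]
ft_force: [0.5, 2.8, 4.6]
finger_gap: -0.2
```

Call:
{"fn": "send_rows", "kwargs": {
  "dp": [
    [-0.2,-3,0],
    [-0.3,-6,0],
    [-0.5,-9,0],
    [-0.6,-12,0],
    [-0.6,-12,0]
  ],
  "rot": [
    [0,0,0],
    [0,0,0],
    [0,0,0],
    [0,0,0],
    [0,0,0]
  ]
}}

```text
time: 6.78
tool_pos: [518.6, 47.3, 59.4]
tcp_rot: [-180.0, 0.0, 87.0]
ft_force: [-0.0, 0.2, 0.5]
finger_gap: -0.1
```

Call:
{"fn": "send_rows", "kwargs": {
  "dp": [
    [-0.2,-3,0],
    [-0.4,-6,0],
    [-0.5,-9,0],
    [-0.5,-9,0]
  ],
  "rot": [
    [0,0,0],
    [0,0,0],
    [0,0,0],
    [0,0,0]
  ]
}}

```text
time: 7.28
tool_pos: [518.3, 38.4, 59.6]
tcp_rot: [180.0, 0.0, 87.0]
ft_force: [0.1, 0.3, -0.7]
finger_gap: -0.2
```

The force vanished at y≈47 and stays zero at y≈38, so the tip is over the notch, as the camera indicated. Press down.

Call:
{"fn": "send_rows", "kwargs": {
  "dp": [
    [0,0,-2],
    [0,0,-4],
    [0,0,-6],
    [0,0,-8],
    [0,0,-8]
  ],
  "rot": [
    [0,0,0],
    [0,0,0],
    [0,0,0],
    [0,0,0],
    [0,0,0]
  ]
}}

```text
time: 7.9
tool_pos: [518.1, 38.6, 51.3]
tcp_rot: [-180.0, 0.0, 87.0]
ft_force: [0.6, 0.1, -1.6]
finger_gap: -0.2
```

Call:
{"fn": "send_rows", "kwargs": {
  "dp": [
    [0,0,-1],
    [0,0,-2],
    [0,0,-3],
    [0,0,-4],
    [0,0,-4]
  ],
  "rot": [
    [0,0,0],
    [0,0,0],
    [0,0,0],
    [0,0,0],
    [0,0,0]
  ]
}}

```text
time: 8.52
tool_pos: [518.2, 38.6, 47.6]
tcp_rot: [-180.0, 0.0, 87.0]
ft_force: [-2.0, 1.0, 3.1]
finger_gap: -0.2
```

Call:
{"fn": "send_rows", "kwargs": {
  "dp": [
    [0,0,-1],
    [0,0,-2],
    [0,0,-3],
    [0,0,-4],
    [0,0,-4]
  ],
  "rot": [
    [0,0,0],
    [0,0,0],
    [0,0,0],
    [0,0,0],
    [0,0,0]
  ]
}}

```text
time: 9.15
tool_pos: [518.5, 38.6, 44.3]
tcp_rot: [180.0, 0.0, 87.0]
ft_force: [-5.1, 0.6, 10.8]
finger_gap: 0.4
```

Run:
```python
from bench import r, vision
from h import *
s=r.sense(); print(s['time'],s['tool_pos'],s['ft_force'])
p=vision.snapshot("side"); W=cloud(p); b=(p["pixels"][...,2].astype(int)>p["pixels"][...,0]+40)&(abs(W[...,1])<250)&(W[...,0]>400)&(W[...,0]<620); print("lid front z",np.nanpercentile(W[b][:,2],[50,90,98]))
p=p["pixels"][100:290,180:430,::-1]
cv2.imwrite("pics/s2.png",cv2.convertScaleAbs(cv2.resize(p,None,fx=3,fy=3),alpha=1.6))
```

```text
9.15 [518.51022432  38.60339587  44.29840231] [-5.12069354  0.64950578 10.81010832]
lid front z [102.58731567 107.82488633 110.40264242]
```

View pics/s2.png

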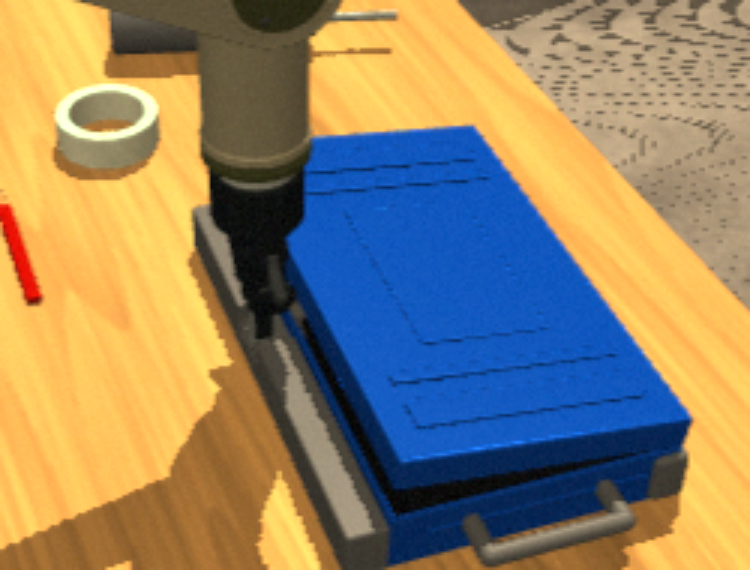

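The lid has popped, with its front edge at about 110 mm and a dark gap showing from (400,490) to (680,460). I'll withdraw forward out of the notch's open front, then go up.

Call:
{"fn": "send_rows", "kwargs": {
  "dp": [
    [-4,0,3],
    [-15,0,5],
    [-35,0,5],
    [-60,0,5],
    [-85,0,5]
  ],
  "rot": [
    [0,0,0],
    [0,0,0],
    [0,0,0],
    [0,0,0],
    [0,0,0]
  ]
}}

```text
time: 9.82
tool_pos: [431.2, 38.6, 47.7]
tcp_rot: [-179.9, 0.0, 87.0]
ft_force: [0.6, 0.4, 0.4]
finger_gap: 0.2
```

Call:
{"fn": "send_rows", "kwargs": {
  "dp": [
    [-15,0,20],
    [-20,0,60],
    [-20,0,110],
    [-20,0,150],
    [-20,0,150]
  ],
  "rot": [
    [0,0,0],
    [0,0,0],
    [0,0,0],
    [0,0,0],
    [0,0,0]
  ]
}}

```text
time: 10.45
tool_pos: [414.7, 38.5, 201.7]
tcp_rot: [179.7, -0.0, 87.0]
ft_force: [0.1, -0.1, -0.9]
finger_gap: -0.4
```

Call:
{"fn": "send_rows", "kwargs": {
  "dp": [
    [0,0,0],
    [0,0,0],
    [0,0,0],
    [0,0,0],
    [0,0,0]
  ],
  "rot": [
    [0,0,0],
    [0,0,0],
    [0,0,0],
    [0,0,0],
    [0,0,0]
  ]
}}

```text
time: 11.08
tool_pos: [413.2, 38.6, 198.3]
tcp_rot: [-180.0, 0.0, 87.0]
ft_force: [-0.1, 0.2, 0.9]
finger_gap: -0.1
```

Run:
```python
from bench import r, vision
from h import *
s=r.sense(); print(s['time'],s['tool_pos'],s['ft_force'],s['qd'].round(2))
for k in range(2):
    p=vision.snapshot("side"); W=cloud(p); b=(p["pixels"][...,2].astype(int)>p["pixels"][...,0]+40)&(abs(W[...,1])<250)&(W[...,0]>400)&(W[...,0]<900)&(W[...,2]>70)
    x,z=W[b][:,0],W[b][:,2]; t=(z>80)
    print("lid slope",np.polyfit(x[t&(x>560)],z[t&(x>560)],1),"front z",np.percentile(z[x<570],98))
    P0=np.load("pics/side0.npz")["pixels"].astype(int)
d=abs(p["pixels"].astype(int)-P0).max(-1)
print("diff jar,measure,pencil,roll",[int((d[a:b,c:e]>40).sum()) for a,b,c,e in((340,400,315,370),(320,365,215,265),(160,205,172,200),(128,160,195,237))])
q=p["pixels"][:,:,::-1]
cv2.imwrite("pics/s3.png",cv2.convertScaleAbs(q,alpha=1.6))
```

```text
11.075 [413.16707759  38.57887707 198.34970396] [-0.08011321  0.20322092  0.92236984] [ 0.06 -0.05 -0.26  0.07  0.01 -0.03]
lid slope [-1.21499658e-01  1.74845433e+02] front z 110.89024056511127
lid slope [-1.20918488e-01  1.74488023e+02] front z 110.84806182334259
diff jar,measure,pencil,roll [0, 13, 0, 610]
```

View pics/s3.png

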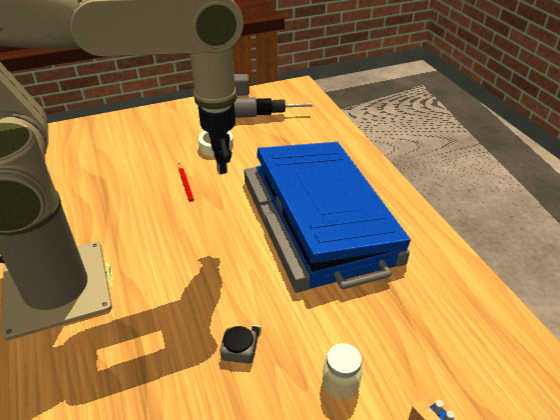

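The lid stands at 0.121 rad and is steady. The four bystanders look unmoved; the difference at the roll, near (215,143), is the gripper in front of it. The hand is clear of everything.

```bash
python3 -c "
from bench import job
print(job.hand_in())"
```

```text
the job is handed in; nothing more can be done
None
```

The lid is ajar and the job is handed in; it took about 11 s on the robot's clock, and no verdict was reported.

- **Run:** I put the closed fingertips on the rail about 174 mm left of its middle. I slid them right with about 5 N of down force until that force vanished at y ≈ 47 mm. That agrees with the camera, which put the notch's middle at y ≈ 37 mm.
- **Press:** I pressed the catch near the middle of the notch, reaching about 11 N at the end of the press, and the lid popped. I then withdrew through the notch's open front and went up.
- **Lid:** two pictures gave slopes of 0.121 and 0.121 rad with the front edge at about 111 mm, so it is at rest.
- **Hand:** the wrist force read under 1 N with the hand clear.
- **Bystanders:** the jar and pencil images are unchanged, and the tape measure differs by only 13 pixels. The tape roll's image did differ (610 pixels) because the gripper partly hides it in that view. I judged it unmoved because the hand stayed well away from it.
- **Not checked:** I did not measure directly that the catch sprung back.

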